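# Tighten the modelling turntable's centre screw to the click

## Task

Take the click torque driver out of its rest cup, set its socket fully down over the square-headed screw in the middle of the modelling turntable, and tighten the screw (clockwise seen from above) until the driver clicks and its handle breaks over. Stop turning at once, well before the handle reaches its end stop, then let go and leave the driver standing on the screw, without disturbing the other things on the bench.

Things in the scene. Friction and masses are not known exactly. Their poses are not given: they have to be found in the camera images.
- driver_grip (a point): centre of the torque driver's T-handle: a black flat-sided plastic bar 64 mm long (its x), 26 mm wide (its y, grasp across this), 32 mm high, on top of the loose driver (98 mm tall, about 0.23 kg, z up along its axis). The point is on the driver's axis, 82 mm above the socket's mouth, 16 mm below the handle's top
- driver_barrel (a point): point on the driver's axis 50 mm above the socket's mouth, in the 24 mm round barrel of the shank. The click is in here: the handle turns with the shank up to 0.6 N m clockwise, then breaks over by up to 0.40 rad relative to the shank, the torque falling steadily to 0.2 N m before a hard end stop. Let go, the handle springs back in line
- driver_socket (a point): centre of the socket's open mouth, at the very bottom of the driver's steel shank (z up; x and y along the sides of the square, in line with the handle's x and y before it breaks over). Square socket 20.5 mm inside, 28.5 mm outside, 12 mm deep
- screw_top (a point): centre of the flat top of the screw head: upright square steel head, 18 mm across flats (x and y along its sides), 15 mm high, its uppermost 3 mm reduced to 15.5 mm as a lead-in; the top is 65 mm above the bench. With the socket fully down this top touches the socket's closed end (mouth 12 mm below this point)
- screw_foot (a point): foot of the screw head, 50 mm above the bench, in the middle of a fixed round aluminium turntable plate 170 mm across, top at 48 mm. Clockwise tightens: resistance starts at 0.36 to 0.48 N m and rises steadily; the driver clicks after the screw has turned some 0.35 to 0.85 rad (differs each time, not to be seen beforehand). The screw stays where left
- rest: round grey plastic rest cup of the driver, fixed, 68 mm across the foot, 60 mm over the wall and 48 mm inside, 22 mm high with a 6 mm floor on which the driver stands upright; origin: centre of its underside, on the bench
- jar: small closed paint jar standing on the bench, 44 mm across, 45 mm high; origin: centre of its underside; to be left alone
- bust: small white rounded clay piece, 48 mm across, 38 mm high; origin: centre of its underside; to be left alone
- figurine: doll figurine with a round head, 60 mm across, 112 mm high; origin: centre of its underside; to be left alone
There are look-alikes about, which are no part of the job. Leave any purple look-alike of the part that bears screw_top alone.

How it is judged:
On the way, in this order (a step that is already met when the one before it is completed fails the run):
1. the driver's socket is fully down over the screw head (horizontal distance between driver_socket and screw_top below 0.004 m and z of driver_socket in the frame of screw_top below -0.009 m), for 0.2 s.
2. the driver, seated on the screw, has broken over: its handle is turned at least 0.08 rad relative to its shank (all of step 1 and angle between the x axis of driver_grip and the x axis of driver_socket, either way round above 0.08 rad), for 0.05 s.
At the end, for the whole second after the job is handed in: After the click the driver is released, its handle sprung back in line (within 0.06 rad), and it stands on the screw: socket mouth at least 9 mm below the top of the screw head, within 4 mm of its axis, upright within 0.15 rad (all of step 1 and angle between driver_socket's own z axis and vertical below 0.15 rad and angle between the x axis of driver_grip and the x axis of driver_socket, either way round below 0.06 rad and contact force between the fingers and anything else below 0.5 N); the robot touches nothing.
It fails at once if the handle is driven on after the click, more than 0.34 rad relative to the shank (the end stop is at 0.40): the screw is over-tightened (angle between the x axis of driver_grip and the x axis of driver_socket, either way round above 0.34 rad).
It fails at once if the jar, white piece or figurine is moved by more than 30 mm (distance of any of jar, bust, figurine from where it was at the start of the episode above 0.03 m).
It also fails if it takes over 64 s, if anything falls off the work surface, if the arm or the gripper's body presses on something with over 40 N, if the wrist force passes 120 N, or if a joint passes its speed limit or range.

## Robot

A 6-joint arm with a two-finger parallel gripper is mounted at the origin on the work surface. World frame = base frame: x ahead of the robot, y to its left, z up, the work surface at z = 0. Lengths are in m, angles in rad, forces in N, time in s.
With the tool pointing down it reaches from about 0.3 to 0.775 m from the base axis. Payload 14.6 kg.
Tool frame: the origin (TCP) lies between the finger pads; the fingertips stand 25 mm ahead of it and the grasp point (between the pads) lies 6 mm ahead of it; z points along the fingers, y is the line along which they close (so a half turn about z gives the same grasp; the last joint's range is limited). The gripper opens to 85 mm and grips with 20 to 120 N. Pads are 22 mm wide; open, the fingers measure 114 mm over their backs; the gripper's body (76 mm by 85 mm) begins 54 mm behind the grasp point. The pads swing forward as they close: fully open they stand 13 mm farther back than shut.
Start: joints at [1.216, 0.3, 1.521, -0, 1.321, -0.067], TCP at [0.156, 0.527, 0.256] pointing down, gripper open.
Joint ranges: [-3.03, 3.03], [-0.79, 2.21], [0.23, 2.52], [-1.04, 4.18], [0, 3.07], [-2.55, 2.55]. Speed limits (rad/s): [2.22, 2.22, 2.57, 3.14, 3.14, 3.14].

## Interface

Orientations are given as a unit quaternion [x, y, z, w].
In Python, from plant import arm, viewer, spotter gives the robot as it stands.
- The arm moves only by the shell command python3 -m crank 'ROWS' [OPENING]. ROWS is JSON, one flat list of numbers, 4 for each row, row after row: the shift along the tool's x, y, z in m, then the turn about the tool's z in rad. In form: [x, y, z, turn, x, y, z, turn, ...]. A call has 1 to 12 rows; each row shifts and turns the commanded pose from where the row before left it, along the tool's axes as they then stand; what a row does not reach is not made up. A row lasts 1/10 s, in which the tool goes at most 50 mm and 8.59 degrees, less where a joint would pass 70% of its speed; a pose out of reach is approached as far as the arm can. A call is refused whole if a number of a shift passes 0.05 or a number of a turn 0.15, either way. A call with a gripper value outside its range is refused whole. OPENING is the opening, from -1 (shut) to 1 (fully open), so that 0 is half open, set as the call begins (- or left out, the last holds). The fingers move at their own pace and stop on an object; the grip force is fixed at half the most. Time passes only in rows, so rows that do not move let the fingers close. It gives the time, the measured TCP pose, the force, the opening and the grip force at its end, in the units of the state.
- arm.state(): the state, without advancing time (a new reading comes with each control period).
- viewer.capture(name): name is "scene" or "top" or "wrist"; returns the picture (400x640x3 uint8, blue, green, red); there is no depth.
- viewer.get_calibration(name): a dict with "fx", "fy", "cx", "cy" (pixels), "rvec" (rotation vector, rad) and "tvec" (3), from world to camera coordinates, as OpenCV has them. Camera axes: x right, y down, z forward; pixel columns grow to the right and rows downward; lengths in m; the calibration is good to about 2 mm. A picture is of the moment at which its call begins: read the wrist's pose just before it. get_calibration takes no time and is no camera call; for the wrist camera it gives the pose at the moment of the call.
- arm.sign_off(): hands the job in; it is judged then, once.
Trained networks look in the newest picture that a camera, given by its name, has taken for a name from the list of things; names that differ only in an ending like _2 or _b are one class to them, and where a whole thing is asked for, a point or a joint stands for the part that bears it (a point fixed in the world has none). Each returns a list of dicts, best first, with "score" (0 to 1); they miss things now and then, are a little off and sometimes report something else, mostly with a low value. They report only what shows in the picture. A call takes as long as a camera call. They do not tell look-alikes from the thing itself.
- spotter.spot_in(target, camera): "xyz" ([x, y, z] in m, in world coordinates, good to about 4 mm: the middle of the surface that is visible of it).
- spotter.masks_of(target, camera): "region" (400x640 bool, what is visible of it).
The state is a dict: "t": time; "q": joint angles; "qvel": joint speeds; "joint_torque": joint torques, N m; "eef_pos": TCP position; "tcp_rot": TCP orientation; "ft_force": force on the tool from outside, world axes, zero at the start; "moment": the same for the moment, N m; "grip_width": finger opening in m; "finger_force": force on a finger pad.
Only numpy, scipy, OpenCV 4.12 (cv2) and the standard library are available. Lean on these libraries where they do the work, as an engineer would, in place of code of your own. Each camera call takes 0.05 s, during which the arm holds its last target. There are 200 camera calls.

## Working session

There is one attempt and no reset: what is moved stays moved. The work goes in short steps, Python scripts to look and compute and a shell command to move; the robot and the scene stay as the last step left them, time stands still between calls to the robot, and variables do not carry over. Pictures are saved under pics/ and viewed, at most 10 in all, crops included, and the job is handed in when it is done.

```bash
mkdir -p pics; ls; cat > h.py <<'E'
import numpy as np, cv2
from plant import arm, viewer, spotter
def proj(n,P):
    c=viewer.get_calibration(n);K=np.array([[c['fx'],0,c['cx']],[0,c['fy'],c['cy']],[0,0,1.]])
    return cv2.projectPoints(np.array(P,float).reshape(-1,3),np.array(c['rvec']),np.array(c['tvec']),K,None)[0].reshape(-1,2)
def ray(n,uv,z):
    c=viewer.get_calibration(n);R=cv2.Rodrigues(np.array(c['rvec'],float))[0];t=np.array(c['tvec'],float).ravel()
    o=-R.T@t;d=R.T@np.array([(uv[0]-c['cx'])/c['fx'],(uv[1]-c['cy'])/c['fy'],1]);return o+d*(z-o[2])/d[2]
E
python3 - <<'E'
from h import *
a=viewer.capture("scene");b=viewer.capture("top")
cv2.imwrite("pics/scene.png",a);cv2.imwrite("pics/top.png",b)
for n in ["driver_grip","screw_top","rest","jar","bust","figurine"]:
    for c in ["scene","top"]:
        for r in spotter.spot_in(n,c): print(n,c,round(r['score'],2),np.round(r['xyz'],3),proj(c,r['xyz']).round()[0])
print(arm.state())
E
```

```text
pics
driver_grip scene 0.75 [ 0.568 -0.251  0.011] [213. 357.]
driver_grip scene 0.64 [ 0.557 -0.24   0.102] [205. 333.]
driver_grip scene 0.57 [0.538 0.266 0.063] [349. 186.]
driver_grip top 0.58 [ 0.545 -0.238  0.107] [462. 198.]
screw_top scene 0.45 [ 0.532 -0.018  0.045] [273. 264.]
screw_top scene 0.4 [0.311 0.154 0.06 ] [253. 171.]
rest scene 0.73 [ 0.566 -0.249  0.01 ] [213. 356.]
rest top 0.81 [ 0.536 -0.226  0.01 ] [449. 207.]
jar scene 0.55 [ 0.533 -0.019  0.051] [272. 264.]
jar top 0.76 [ 0.516 -0.017  0.045] [378. 205.]
bust scene 0.7 [0.435 0.026 0.029] [256. 234.]
bust top 0.73 [ 0.516 -0.015  0.046] [377. 205.]
bust top 0.56 [0.424 0.031 0.032] [358. 237.]
figurine scene 0.77 [0.733 0.029 0.09 ] [356. 290.]
figurine top 0.86 [0.71  0.044 0.09 ] [363. 134.]
{'t': 0.7, 'q': array([ 1.21641538e+00,  2.99902489e-01,  1.52101828e+00, -1.57023013e-05,
        1.32072251e+00, -6.65779312e-02]), 'qvel': array([-1.33839890e-03,  2.50256030e-04, -8.97987627e-04,  1.26935353e-03,
        8.30885220e-05,  1.29076670e-03]), 'joint_torque': array([-1.45115202e-03, -5.43247175e+01, -3.61951232e+01, -1.54293798e-04,
        5.98305051e-04, -4.36123082e-05]), 'eef_pos': array([0.15610246, 0.52736008, 0.25627147]), 'tcp_rot': array([ 1.43403454e-01,  9.89664311e-01, -2.63435936e-05,  2.15040756e-06]), 'ft_force': array([0.66615974, 0.87784755, 0.10129067]), 'moment': array([-0.01504679, -0.03428217, -0.02107213]), 'finger_force': 0.0, 'grip_width': 0.08535547209583301}
```

View pics/top.png

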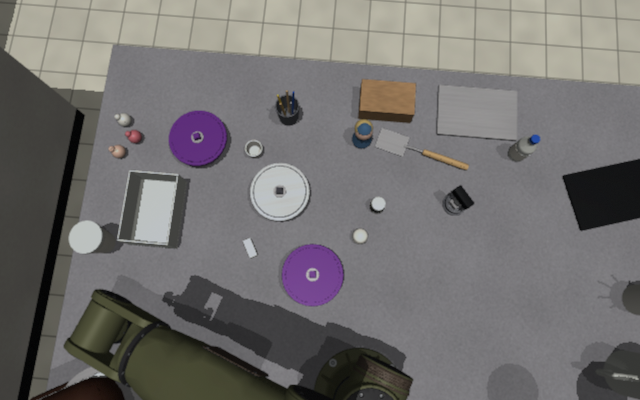

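View pics/scene.png

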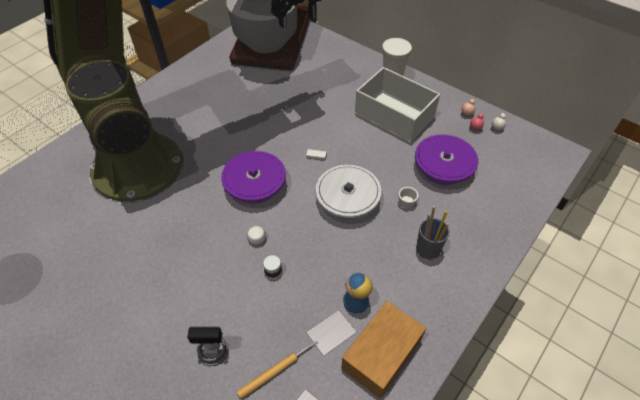

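The top picture shows the driver at (460,199). There are three turntables: white at (280,191) and purple at (198,137) and (313,274). The white aluminium one with the steel square head fits the description, since the purple ones are excluded. I'll confirm this in one crop.

```bash
python3 - <<'E'
from h import *
b=cv2.imread("pics/top.png")
f=lambda x,y,s:cv2.resize(b[y-s:y+s,x-s:x+s],(390,390),interpolation=cv2.INTER_CUBIC)
cv2.imwrite("pics/c1.png",np.hstack([f(280,191,35),f(460,200,25)]))
print("screw",ray("top",(280,190),.065),"scene",ray("scene",(348,186),.065))
g=cv2.cvtColor(b,cv2.COLOR_BGR2GRAY)
for nm,(x,y,s),th in [("handle",(460,197,18),30),("screw",(280,191,10),110)]:
    m=(g[y-s:y+s,x-s:x+s]<th).astype(np.uint8);n,l,st,ce=cv2.connectedComponentsWithStats(m)
    i=1+np.argmax(st[1:,4]);p=np.argwhere(l==i)[:,::-1].astype(np.float32)
    r=cv2.minAreaRect(p);print(nm,ce[i]+[x-s,y-s],st[i],r)
    z=.098 if nm=="handle" else .065
    bp=cv2.boxPoints(r)+[x-s,y-s];w=np.array([ray("top",q,z)[:2] for q in bp]);print(w.round(4),w.mean(0))
print(spotter.spot_in("driver_socket","top"))
for m in spotter.masks_of("screw_top","top"): print(m['score'],np.argwhere(m['region']).mean(0)[::-1])
c=viewer.get_calibration("top");R=cv2.Rodrigues(np.array(c['rvec'],float))[0];print("cam",-R.T@np.ravel(c['tvec']),c['fx'])
E
```

```text
screw [0.53219403 0.26310679 0.065     ] scene [0.53833703 0.26351288 0.065     ]
handle [462.24311927 197.74770642] [ 10   7  21  23 218] ((19.845947265625, 18.47567367553711), (21.762351989746094, 11.39582633972168), 53.97262191772461)
[[ 0.5597 -0.2084]
 [ 0.5809 -0.2332]
 [ 0.5343 -0.2693]
 [ 0.5135 -0.2447]] [ 0.54709734 -0.23889077]
screw [279.         190.12765957] [ 6  6  7  7 47] ((9.0, 9.0), (6.0, 6.0), 90.0)
[[0.5399 0.2753]
 [0.5413 0.2584]
 [0.5241 0.2566]
 [0.5226 0.2734]] [0.53196108 0.26591627]
[{'xyz': [0.5447, -0.2395, 0.0965], 'score': 0.81}]
0.5 [279.5 190.5]
cam [0.22778636 0.12645972 1.40769332] 489.16135585917027
```

View pics/c1.png

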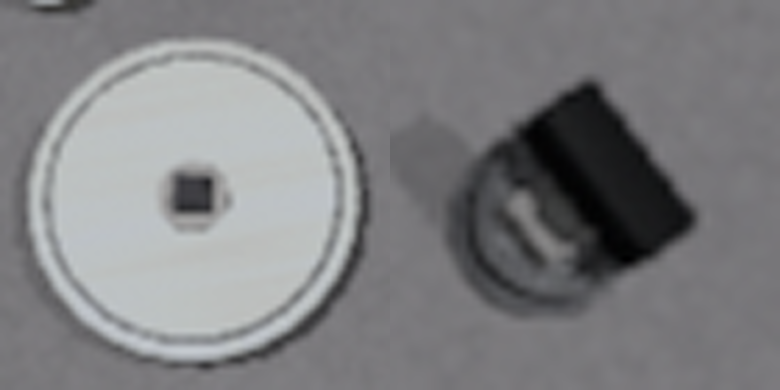

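The crop confirms that the white turntable with the dark square head at about (279,190) is the target, and the driver's T-handle is at about (462,198). I'll work out the wrist camera offset and the moves.

```bash
cat >> h.py <<'E'
from scipy.spatial.transform import Rotation as Ro
def go(x,y,z,yaw=None):
    s=arm.state();R=Ro.from_quat(s['tcp_rot']).as_matrix();d=R.T@(np.array([x,y,z])-s['eef_pos'])
    cy=np.arctan2(R[1,0],R[0,0]);print("shift",d.round(4),"yaw",cy.round(4),"turn",None if yaw is None else round((cy-yaw+np.pi)%(2*np.pi)-np.pi,4),"t",s['t'],"pos",s['eef_pos'].round(4),"tilt",R[:,2].round(4))
E
python3 - <<'E'
from h import *
s=arm.state();R=Ro.from_quat(s['tcp_rot']).as_matrix()
c=viewer.get_calibration("wrist");Rc=cv2.Rodrigues(np.array(c['rvec'],float))[0];o=-Rc.T@np.ravel(c['tvec'])
print("cam in tool",R.T@(o-s['eef_pos']),"cam axes in tool\n",(R.T@Rc.T).round(3),c['fx'],c['cx'],c['cy'])
go(.533,.264,.256);go(.545,-.24,.256,.663)
E
```

```text
cam in tool [ 0.08423159  0.00060258 -0.11895149] cam axes in tool
 [[ 0.001 -0.947 -0.323]
 [ 1.     0.001  0.   ]
 [ 0.    -0.323  0.947]] 289.15321535965217 319.87634261736275 195.51475475026996
shift [-4.361e-01 -1.456e-01  3.000e-04] yaw 2.8538 turn None t 0.8 pos [0.1561 0.5274 0.2563] tilt [-0.  0. -1.]
shift [-5.907e-01 -6.254e-01  3.000e-04] yaw 2.8538 turn 2.1908 t 0.8 pos [0.1561 0.5274 0.2563] tilt [-0.  0. -1.]
```

```bash
python3 -m crank '[-0.0436,-0.0146,0.008,0,-0.0436,-0.0146,0.008,0,-0.0436,-0.0146,0.008,0,-0.0436,-0.0146,0.008,0,-0.0436,-0.0146,0.008,0,-0.0436,-0.0146,0.008,0,-0.0436,-0.0146,0.008,0,-0.0436,-0.0146,0.008,0,-0.0436,-0.0146,0.008,0,-0.0436,-0.0146,0.008,0,0,0,0,0,0,0,0,0]'
python3 - <<'E'
from h import *
b=viewer.capture("wrist");cv2.imwrite("pics/w1.png",b)
go(.533,.264,.256);print(proj("wrist",[.533,.264,.065]))
x,y=proj("wrist",[.533,.264,.065])[0].round().astype(int)
x=min(max(x,60),580);y=min(max(y,60),340)
cv2.imwrite("pics/w1c.png",cv2.resize(b[y-60:y+60,x-60:x+60],(600,600),interpolation=cv2.INTER_CUBIC));print(x-60,y-60)
E
```

```text
t: 2.0
eef_pos: [0.5331, 0.2629, 0.1758]
tcp_rot: [0.144, 0.99, -0.0, -0.0]
ft_force: [-0.7, -0.3, 0.6]
grip_width: 0.085
finger_force: 0.0
shift [-0.0004  0.0004 -0.0798] yaw 2.8535 turn None t 2.05 pos [0.5325 0.2637 0.1762] tilt [-5.e-04 -0.e+00 -1.e+00]
[[319.6433735  202.50125993]]
260 143
```

View pics/w1c.png

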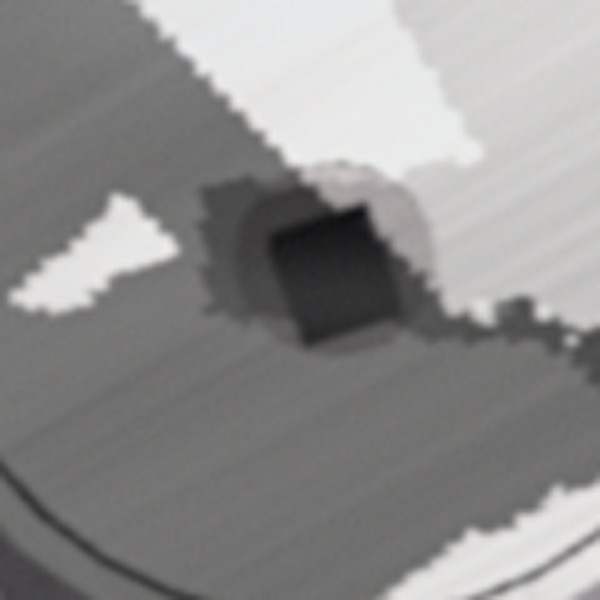

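The enlarged wrist crop shows the dark square head with corners at about crop (272,237), (367,207), (398,310) and (307,345), which is around full-image (327,198). I'll turn that into a position and yaw.

```bash
cat >> h.py <<'E'
def square(pic,n,z,th,guess,s=22):
    x,y=[int(round(v)) for v in proj(n,guess)[0]]
    g=cv2.cvtColor(cv2.imread(pic),cv2.COLOR_BGR2GRAY)[y-s:y+s,x-s:x+s]
    m=(g<th).astype(np.uint8);k,l,st,ce=cv2.connectedComponentsWithStats(m);i=1+np.argmax(st[1:,4])
    p=np.argwhere(l==i)[:,::-1]+[x-s,y-s];w=np.array([ray(n,q,z)[:2] for q in p],np.float32)
    r=cv2.minAreaRect(w*1000);print(pic,"th",th,"n",st[i,4],"centroid",w.mean(0).round(4),"rect",np.round(r[0],1),np.round(r[1],1),round(r[2],1))
E
python3 - <<'E'
from h import *
for th in (40,50,60,75): square("pics/w1.png","wrist",.065,th,(.531,.261,.065))
q=np.array([(272,237),(367,207),(398,310),(307,345)])/5-.4+[260,143]
w=np.array([ray("wrist",a,.065)[:2] for a in q]);print(w.round(4),w.mean(0))
e=np.roll(w,-1,0)-w;print(np.linalg.norm(e,axis=1),np.degrees(np.arctan2(e[:,1],e[:,0]))%90)
go(.545,-.24,.18,.663)
E
```

```text
pics/w1.png th 40 n 187 centroid [0.5244 0.271 ] rect [524.5 270.6] [17.5  9.5] 82.8
pics/w1.png th 50 n 397 centroid [0.5288 0.2707] rect [529.6 271. ] [20.9 17.8] 6.1
pics/w1.png th 60 n 539 centroid [0.5288 0.27  ] rect [527.4 270.5] [26.6 18.8] 4.6
pics/w1.png th 75 n 748 centroid [0.5273 0.2676] rect [527.7 267.3] [26.2 27.5] 73.6
[[0.521  0.2626]
 [0.5205 0.2793]
 [0.5395 0.2794]
 [0.5413 0.2628]] [0.5305697  0.27101308]
[0.01663643 0.01906507 0.0167337  0.02029391] [1.85671036 0.42841767 6.06482634 0.36762202]
shift [-0.1551 -0.4794 -0.0038] yaw 2.8535 turn 2.1905 t 2.05 pos [0.5325 0.2637 0.1762] tilt [-5.e-04 -0.e+00 -1.e+00]
```

```bash
python3 -m crank '[0,0,0,0.149,0,0,0,0.149,0,0,0,0.149,0,0,0,0.149,0,0,0,0.149,0,0,0,0.149,0,0,0,0.149,0,0,0,0.149,0,0,0,0.149,0,0,0,0.149,0,0,0,0.149,0,0,0,0]' && python3 -m crank '[0,0,0,0.149,0,0,0,0.149,0,0,0,0.149,0,0,0,0.1,0,0,0,0,0,0,0,0]'
python3 - <<'E'
from h import *
b=viewer.capture("wrist");cv2.imwrite("pics/w2.png",b)
go(.545,-.24,.18,.663)
x,y=proj("wrist",[.532,.268,.065])[0].round().astype(int);print(x-60,y-60)
cv2.imwrite("pics/w2c.png",cv2.resize(b[y-60:y+60,x-60:x+60],(600,600),interpolation=cv2.INTER_CUBIC))
for th in (40,50,60,75): square("pics/w2.png","wrist",.065,th,(.531,.267,.065))
E
```

```text
t: 3.25
eef_pos: [0.532, 0.2647, 0.1768]
tcp_rot: [0.821, 0.57, 0.0, 0.0]
ft_force: [0.5, -0.4, -0.3]
grip_width: 0.085
finger_force: 0.0
t: 3.85
eef_pos: [0.5324, 0.2641, 0.1765]
tcp_rot: [0.944, 0.331, 0.0, -0.0]
ft_force: [0.4, -0.8, -0.7]
grip_width: 0.0852
finger_force: 0.0
shift [-0.3045  0.4018 -0.0036] yaw 0.6733 turn 0.0103 t 3.9 pos [0.5325 0.264  0.1764] tilt [ 2.e-04  1.e-04 -1.e+00]
257 138
pics/w2.png th 40 n 252 centroid [0.5389 0.2738] rect [539.6 274.5] [13.6 22. ] 41.4
pics/w2.png th 50 n 383 centroid [0.5376 0.2729] rect [535.8 271.6] [19.4 19. ] 2.1
pics/w2.png th 60 n 559 centroid [0.5359 0.2723] rect [535.4 272.5] [20.4 21.8] 0.7
pics/w2.png th 75 n 624 centroid [0.5356 0.2724] rect [535.6 272.7] [21.6 23.3] 1.9
```

View pics/w2c.png

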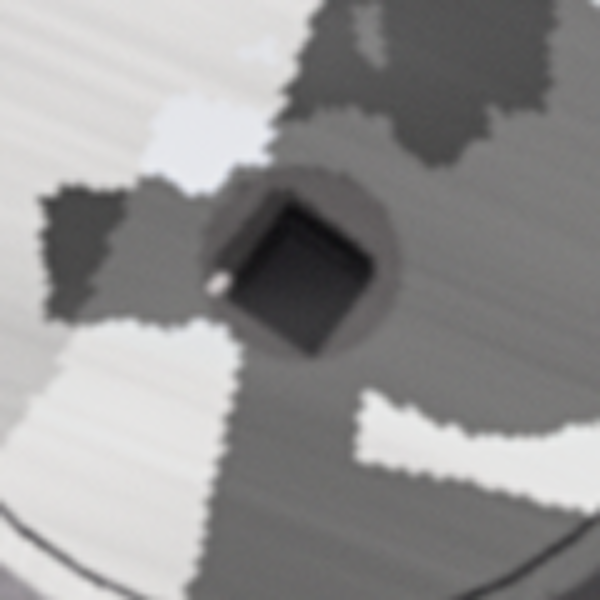

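View 2 shows the head outline with corners at about crop (293,203), (373,268), (315,353) and (230,290). I'll solve for the screw centre and the constant camera offset together.

```bash
python3 - <<'E'
from h import *
q=np.array([(293,203),(373,268),(315,353),(230,290)])/5-.4+[257,138]
for z in (.062,.065):
    w=np.array([ray("wrist",a,z)[:2] for a in q]);m2=w.mean(0);e=np.roll(w,-1,0)-w
    print(z,m2,np.linalg.norm(e,axis=1).round(4),(np.degrees(np.arctan2(e[:,1],e[:,0]))%90).round(1))
    m1=np.array([.5310,.2708]); B=lambda p:np.array([[np.cos(p),np.sin(p)],[np.sin(p),-np.cos(p)]])
    A=np.vstack([np.hstack([np.eye(2),B(2.8535)]),np.hstack([np.eye(2),B(.6733)])])
    print("c,e",np.linalg.solve(A,np.hstack([m1,m2])).round(4))
go(.545,-.24,.18,.663)
E
```

```text
0.062 [0.53445369 0.26994841] [0.0177 0.0183 0.0185 0.0188] [88.4  6.2  0.1  3.5]
c,e [0.5325 0.2695 0.0018 0.0008]
0.065 [0.53525322 0.27054941] [0.0175 0.0181 0.0183 0.0186] [88.4  6.2  0.1  3.5]
c,e [0.5331 0.2696 0.0023 0.0006]
shift [-0.3045  0.4018 -0.0036] yaw 0.6733 turn 0.0103 t 3.9 pos [0.5325 0.264  0.1764] tilt [ 2.e-04  1.e-04 -1.e+00]
```

```bash
python3 -m crank '[-0.0277,0.0365,0,0,-0.0277,0.0365,0,0,-0.0277,0.0365,0,0,-0.0277,0.0365,0,0,-0.0277,0.0365,0,0,-0.0277,0.0365,0,0,-0.0277,0.0365,0,0,-0.0277,0.0365,0,0,-0.0277,0.0365,0,0,-0.0277,0.0365,0,0,-0.0277,0.0365,0,0,0,0,0,0]' && python3 -m crank '[0,0,0,0,0,0,0,0]'
python3 - <<'E'
from h import *
b=viewer.capture("wrist");cv2.imwrite("pics/w3.png",b)
go(.545,-.24,.094,.663)
for r in spotter.spot_in("driver_grip","wrist"): print(r, proj("wrist",r['xyz']))
for r in spotter.masks_of("driver_grip","wrist")[:2]:
    p=np.argwhere(r['region'])[:,::-1]; w=np.array([ray("wrist",a,.104)[:2] for a in p],np.float32);print(r['score'],len(p),p.mean(0),cv2.minAreaRect(w*1000))
E
```

```text
t: 5.1
eef_pos: [0.5415, -0.2448, 0.1761]
tcp_rot: [0.945, 0.327, -0.0, 0.0]
ft_force: [0.3, -0.7, 0.7]
grip_width: 0.0854
finger_force: 0.0
t: 5.3
eef_pos: [0.5422, -0.2394, 0.1763]
tcp_rot: [0.944, 0.329, -0.0, -0.0]
ft_force: [-0.5, 0.1, -0.6]
grip_width: 0.0853
finger_force: 0.0
shift [0.0016 0.0023 0.0824] yaw 0.6704 turn 0.0074 t 5.35 pos [ 0.5423 -0.2392  0.1764] tilt [-1.e-04  2.e-04 -1.e+00]
{'xyz': [0.5536, -0.2375, 0.0992], 'score': 0.91} [[329.29878923 203.66806563]]Traceback (most recent call last):
  File "<stdin>", line 6, in <module>
  File "h.py", line 7, in ray
    c=viewer.get_calibration(n);R=cv2.Rodrigues(np.array(c['rvec'],float))[0];t=np.array(c['tvec'],float).ravel()
ValueError: time passes only in moves, steps and waits
```

View pics/w3.png

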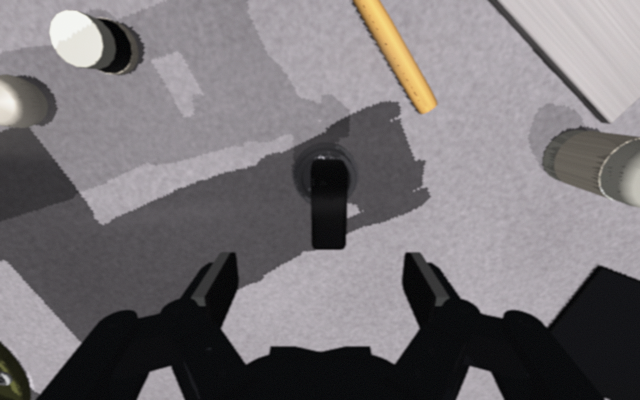

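The wrist view shows the handle upright in the picture, at columns 312–347 with its far end at row 249, so the yaw matches. The handle sits about 9 px right of the fingers' midline.

```bash
python3 - <<'E'
from h import *
s=arm.state();R=Ro.from_quat(s['tcp_rot']).as_matrix()
for uv in [(329,249),(313,249),(345,249)]: print(uv,(R.T@(ray("wrist",uv,.104)-s['eef_pos'])).round(4))
E
```

```text
(329, 249) [-0.0245  0.0057  0.0725]
(313, 249) [-0.0245 -0.0062  0.0725]
(345, 249) [-0.0245  0.0177  0.0725]
```

```bash
python3 -m crank '[0.005,0.005,0.01,0,0,0,0.02,0,0,0,0.02,0,0,0,0.02,0,0,0,0.012,0,0,0,0,0,0,0,0,0]' && python3 -m crank '[0,0,0,0,0,0,0,0,0,0,0,0,0,0,0,0,0,0,0,0,0,0,0,0,0,0,0,0,0,0,0,0]' -1
```

```text
t: 6.15
eef_pos: [0.5495, -0.2411, 0.0947]
tcp_rot: [0.945, 0.328, 0.0, 0.0]
ft_force: [0.4, -0.2, 0.5]
grip_width: 0.0854
finger_force: 0.0
t: 6.95
eef_pos: [0.5493, -0.2412, 0.0947]
tcp_rot: [0.945, 0.328, 0.0, 0.0]
ft_force: [-0.7, 0.3, 5.5]
grip_width: 0.0249
finger_force: 60.2
```

```bash
python3 -m crank '[0,0,-0.01,0,0,0,-0.02,0,0,0,-0.03,0,0,0,-0.03,0,0,0,-0.02,0,0,0,0,0,0,0,0,0]'
python3 - <<'E'
from h import *
b=viewer.capture("wrist");cv2.imwrite("pics/w4.png",b[150:350,200:440].repeat(3,0).repeat(3,1))
s=arm.state();print(s['ft_force'],s['moment'],s['grip_width'])
go(.5328,.2688,.206,np.radians(92.5))
E
```

```text
t: 7.65
eef_pos: [0.5488, -0.241, 0.2035]
tcp_rot: [0.945, 0.328, -0.0, -0.0]
ft_force: [-0.6, -0.7, -4.0]
grip_width: 0.0253
finger_force: 59.5
[-0.35151208 -0.35995492 -3.57524616] [-0.02293667  0.07159025 -0.02896386] 0.025094508070511442
shift [ 0.3032 -0.41   -0.0027] yaw 0.6678 turn -0.9466 t 7.7 pos [ 0.5486 -0.2409  0.2028] tilt [-0.002  0.001 -1.   ]
```

View pics/w4.png

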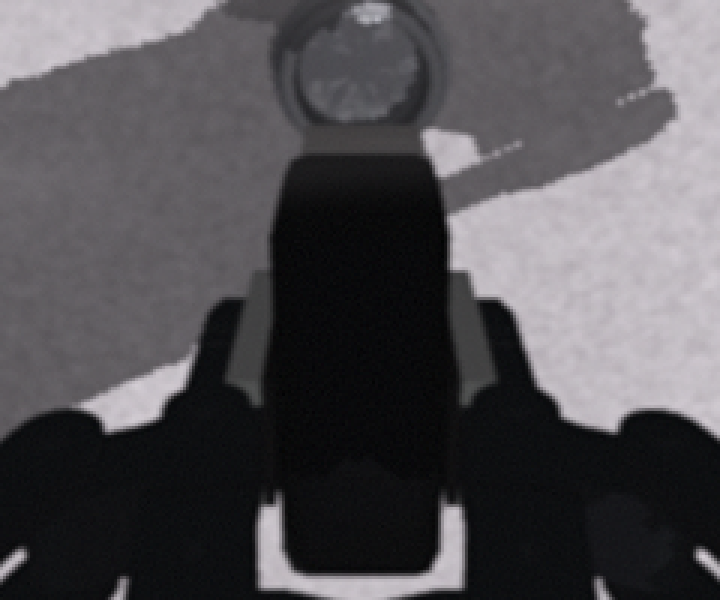

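```bash
python3 - <<'E'
from h import *
s=arm.state();R=Ro.from_quat(s['tcp_rot']).as_matrix();z=s['eef_pos'][2]+.0093
for uv in [(320,341.5),(320,225),(320,230),(320,201.5)]: print(uv,(R.T@(ray("wrist",uv,z)-s['eef_pos'])).round(4))
print("bottom near edge",(R.T@(ray("wrist",(320,201.5),z-.032)-s['eef_pos'])).round(4))
E
```

```text
(320, 341.5) [-0.0291 -0.001  -0.0093]
(320, 225) [ 0.0327 -0.0011 -0.0093]
(320, 230) [ 0.0304 -0.0011 -0.0093]
(320, 201.5) [ 0.0431 -0.0011 -0.0093]
bottom near edge [ 0.0314 -0.0011  0.0227]
```

```bash
python3 -m crank '[0.0276,-0.0373,0,0,0.0276,-0.0373,0,0,0.0276,-0.0373,0,0,0.0276,-0.0373,0,0,0.0276,-0.0373,0,0,0.0276,-0.0373,0,0,0.0276,-0.0373,0,0,0.0276,-0.0373,0,0,0.0276,-0.0373,0,0,0.0276,-0.0373,0,0,0.0276,-0.0373,0,0,0,0,0,0]' && python3 -m crank '[0,0,0,-0.135,0,0,0,-0.135,0,0,0,-0.135,0,0,0,-0.135,0,0,0,-0.135,0,0,0,-0.135,0,0,0,-0.136,0,0,0,0,0,0,0,0]'
python3 - <<'E'
from h import *
go(.5328,.2688,.160,np.radians(92.5))
print(arm.state()['q'])
a=viewer.capture("scene");x,y=348,170
c1=cv2.resize(a[y-50:y+50,x-40:x+40],(400,500),interpolation=cv2.INTER_CUBIC)
b=viewer.capture("wrist")[0:250,160:480];c2=cv2.resize(b,(400,312))
c2=np.vstack([c2,np.zeros((188,400,3),np.uint8)])
cv2.imwrite("pics/s5.png",np.hstack([c1,c2]))
E
```

```text
t: 8.9
eef_pos: [0.5319, 0.2735, 0.2022]
tcp_rot: [0.944, 0.33, -0.001, -0.0]
ft_force: [-0.6, -0.1, -2.4]
grip_width: 0.0253
finger_force: 60.3
t: 9.8
eef_pos: [0.5332, 0.2687, 0.2033]
tcp_rot: [0.693, 0.721, -0.001, -0.0]
ft_force: [0.6, 0.3, -2.7]
grip_width: 0.0253
finger_force: 60.4
shift [ 0.0002 -0.0004  0.0433] yaw 1.6095 turn -0.0049 t 9.8 pos [0.5332 0.2687 0.2033] tilt [-1.5e-03 -6.0e-04 -1.0e+00]
[ 4.05359621e-01  4.50238130e-01  1.44161166e+00 -1.26345927e-05
  1.25134059e+00  3.66675169e-01]
```

View pics/s5.png

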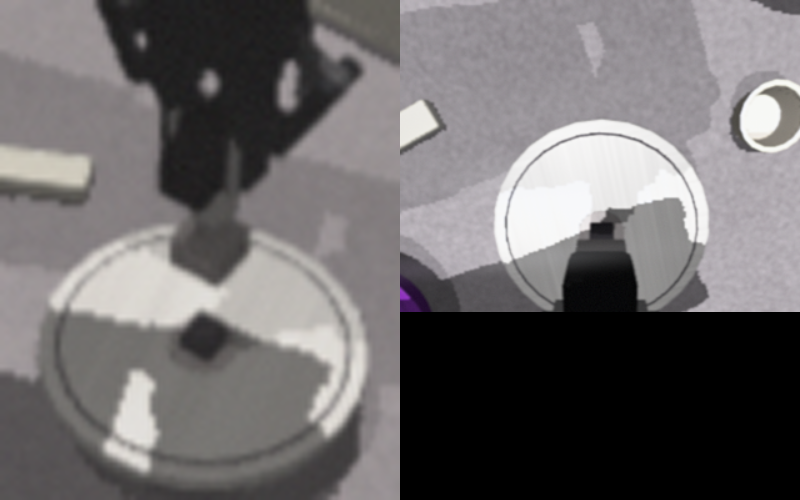

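Both views look aligned: in the wrist view the screw is at column ~321 and the handle at ~320, and in the scene view the socket is above the head. I'll check the remaining axis numerically with the scene camera.

```bash
python3 - <<'E'
from h import *
print(ray("scene",(349.4,169.4),.1146),ray("scene",(348.8,185.8),.065),ray("scene",(348.8,186.6),.065))
E
```

```text
[0.53203088 0.27430729 0.1146    ] [0.53953749 0.26529702 0.065     ] [0.5410939  0.26319624 0.065     ]
```

```bash
python3 -m crank '[-0.0014,0.0005,0.015,0,0,0,0.015,0,0,0,0.012,0,0,0,0,0,0,0,0,0]' && python3 -m crank '[0,0,0.002,0,0,0,0.002,0,0,0,0.002,0,0,0,0.001,0,0,0,0,0]'
```

```text
t: 10.4
eef_pos: [0.534, 0.2677, 0.1622]
tcp_rot: [0.692, 0.722, -0.0, -0.0]
ft_force: [0.3, -0.4, -2.6]
grip_width: 0.0253
finger_force: 60.2
t: 10.9
eef_pos: [0.534, 0.2676, 0.1552]
tcp_rot: [0.692, 0.722, -0.0, -0.0]
ft_force: [-0.6, 0.2, -3.1]
grip_width: 0.025
finger_force: 60.2
```

```bash
python3 -m crank '[0,0,0.0015,0,0,0,0.0015,0,0,0,0.001,0,0,0,0,0]' && python3 -m crank '[0,0,0.001,0,0,0,0.001,0,0,0,0.001,0,0,0,0,0]'
```

```text
t: 11.3
eef_pos: [0.534, 0.2676, 0.1511]
tcp_rot: [0.692, 0.722, -0.0, -0.0]
ft_force: [1.3, 0.7, -2.9]
grip_width: 0.0252
finger_force: 60.2
t: 11.7
eef_pos: [0.5339, 0.2676, 0.1481]
tcp_rot: [0.692, 0.722, -0.0, -0.0]
ft_force: [0.1, -0.4, -2.3]
grip_width: 0.0255
finger_force: 60.2
```

```bash
python3 -m crank '[0,0,0.0015,0,0,0,0.0015,0,0,0,0.001,0,0,0,0,0]' && python3 -m crank '[0,0,0.001,0,0,0,0.001,0,0,0,0,0]'
```

```text
t: 12.1
eef_pos: [0.5339, 0.2676, 0.1441]
tcp_rot: [0.692, 0.722, -0.0, -0.0]
ft_force: [0.8, 0.2, -2.9]
grip_width: 0.0253
finger_force: 60.2
t: 12.4
eef_pos: [0.5339, 0.2676, 0.1421]
tcp_rot: [0.692, 0.722, -0.0, -0.0]
ft_force: [0.5, 0.4, -3.3]
grip_width: 0.025
finger_force: 60.2
```

```bash
python3 -m crank '[0,0,0.0007,0,0,0,0.0005,0,0,0,0.0003,0,0,0,0,0]'; python3 -c "
from h import *
print(arm.state()['moment'],arm.state()['ft_force'],arm.state()['q'][5])"
```

```text
t: 12.8
eef_pos: [0.5342, 0.2678, 0.1416]
tcp_rot: [0.692, 0.722, 0.0, 0.0]
ft_force: [-2.7, -1.1, 6.3]
grip_width: 0.0252
finger_force: 61.6
[-0.21059317  0.59585994  0.02506785] [-2.7293928  -1.08572855  6.27617593] 0.36030070771914435
```

Seated: contact came at exactly the predicted height. Now I'll turn clockwise (positive turn) in small steps, watching the torque.

```bash
cat > m.py <<'E'
from h import *
s=arm.state();R=Ro.from_quat(s['tcp_rot']).as_matrix()
print("Mz %.3f tau6 %.3f q6 %.4f yaw %.4f F %s M %s t %.2f"%(s['moment'][2],s['joint_torque'][5],s['q'][5],np.arctan2(R[1,0],R[0,0]),s['ft_force'].round(1),s['moment'].round(2),s['t']))
E
python3 m.py; python3 -m crank '[0,0,0,0.04,0,0,0,0.04,0,0,0,0]' >/dev/null; python3 m.py;python3 -m crank '[0,0,0,0.04,0,0,0,0.04,0,0,0,0]' >/dev/null; python3 m.py
```

```text
Mz 0.025 tau6 0.002 q6 0.3603 yaw 1.6138 F [-2.7 -1.1  6.3] M [-0.21  0.6   0.03] t 12.80
Mz -0.004 tau6 0.707 q6 0.4417 yaw 1.5325 F [-0.6 -2.7  5. ] M [-0.4   0.31 -0.  ] t 13.10
Mz 0.086 tau6 0.767 q6 0.5216 yaw 1.4525 F [-3.5 -4.9  7.6] M [-0.84  0.9   0.09] t 13.40
```

```bash
for i in 1; do python3 -m crank '[0,0,0,0.03,0,0,0,0.03,0,0,0,0]' >/dev/null; python3 m.py;python3 -m crank '[0,0,0,0.03,0,0,0,0.03,0,0,0,0]' >/dev/null; python3 m.py; python3 -m crank '[0,0,0,0.03,0,0,0,0]' >/dev/null; python3 m.py; done
```

```text
Mz 0.390 tau6 0.865 q6 0.5810 yaw 1.3933 F [-5.  -4.   8.1] M [-0.8   1.12  0.39] t 13.70
Mz 0.398 tau6 0.884 q6 0.6410 yaw 1.3333 F [-5.2 -3.5  7.7] M [-0.72  1.15  0.4 ] t 14.00
Mz 0.385 tau6 0.857 q6 0.6709 yaw 1.3034 F [-5.6 -2.4  9.7] M [-0.69  1.22  0.38] t 14.20
```

```bash
python3 -m crank '[0,0,0,0.04,0,0,0,0.03,0,0,0,0]' >/dev/null; python3 m.py;python3 -m crank '[0,0,0,0.04,0,0,0,0.03,0,0,0,0]' >/dev/null; python3 m.py; python3 -m crank '[0,0,0,0.03,0,0,0,0]' >/dev/null; python3 m.py; python3 -m crank '[0,0,0,0.03,0,0,0,0]' >/dev/null; python3 m.py
```

```text
Mz 0.413 tau6 0.924 q6 0.7409 yaw 1.2334 F [-6.  -3.5  8.6] M [-0.7   1.32  0.41] t 14.50
Mz 0.372 tau6 0.944 q6 0.8109 yaw 1.1634 F [-5.1 -3.1  8. ] M [-0.64  1.42  0.37] t 14.80
Mz 0.445 tau6 0.901 q6 0.8409 yaw 1.1335 F [-6.8 -3.3  8.6] M [-0.6   1.4   0.45] t 15.00
Mz 0.474 tau6 0.909 q6 0.8708 yaw 1.1036 F [-6.5 -2.7  9.3] M [-0.57  1.45  0.47] t 15.20
```

```bash
for k in a; do python3 -m crank '[0,0,0,0.03,0,0,0,0.03,0,0,0,0]' >/dev/null; python3 m.py;python3 -m crank '[0,0,0,0.03,0,0,0,0]' >/dev/null; python3 m.py; python3 -m crank '[0,0,0,0.03,0,0,0,0]' >/dev/null; python3 m.py; done
```

```text
Mz 0.481 tau6 0.963 q6 0.9308 yaw 1.0436 F [-5.6 -1.3  9. ] M [-0.5   1.57  0.48] t 15.50
Mz 0.569 tau6 0.936 q6 0.9608 yaw 1.0136 F [-6.7 -1.2  8.9] M [-0.49  1.58  0.57] t 15.70
Mz 0.520 tau6 0.943 q6 0.9908 yaw 0.9836 F [-7.1 -2.1  8.8] M [-0.45  1.67  0.52] t 15.90
```

```bash
python3 -c "
import numpy as np
from h import *
c=[]
print(sorted(k for k in arm.state()))"
```

```text
['eef_pos', 'finger_force', 'ft_force', 'grip_width', 'joint_torque', 'moment', 'q', 'qvel', 't', 'tcp_rot']
```

```bash
python3 -m crank '[0,0,0,0.03,0,0,0,0]' >/dev/null; python3 m.py;python3 -m crank '[0,0,0,0.03,0,0,0,0]' >/dev/null; python3 m.py; python3 -m crank '[0,0,0,0.03,0,0,0,0]' >/dev/null; python3 m.py
```

```text
Mz 0.501 tau6 0.954 q6 1.0208 yaw 0.9536 F [-6.9 -1.9  8.9] M [-0.46  1.67  0.5 ] t 16.10
Mz 0.520 tau6 0.962 q6 1.0508 yaw 0.9237 F [-6.9 -2.5  9.1] M [-0.39  1.63  0.52] t 16.30
Mz 0.527 tau6 0.971 q6 1.0807 yaw 0.8937 F [-7.1 -1.4  9.4] M [-0.38  1.67  0.53] t 16.50
```

```bash
python3 -m crank '[0,0,0,0.03,0,0,0,0]' >/dev/null; python3 m.py;python3 -m crank '[0,0,0,0.03,0,0,0,0]' >/dev/null; python3 m.py; python3 -m crank '[0,0,0,0.03,0,0,0,0]' >/dev/null; python3 m.py
```

```text
Mz 0.513 tau6 0.980 q6 1.1107 yaw 0.8637 F [-7.6 -1.6 10.5] M [-0.3   1.68  0.51] t 16.70
Mz 0.586 tau6 1.041 q6 1.1407 yaw 0.8338 F [-8.4 -0.8  9. ] M [-0.33  1.8   0.59] t 16.90
Mz 0.569 tau6 1.011 q6 1.1707 yaw 0.8037 F [-7.9 -1.5  9.1] M [-0.32  1.74  0.57] t 17.10
```

```bash
python3 -m crank '[0,0,0,0.03,0,0,0,0]' >/dev/null; python3 m.py;python3 -m crank '[0,0,0,0.03,0,0,0,0]' >/dev/null; python3 m.py; python3 -m crank '[0,0,0,0.03,0,0,0,0]' >/dev/null; python3 m.py
```

```text
Mz 0.499 tau6 0.982 q6 1.2008 yaw 0.7737 F [-7.8 -1.4  8.6] M [-0.27  1.72  0.5 ] t 17.30
Mz 0.499 tau6 0.952 q6 1.2308 yaw 0.7436 F [-7.5 -1.6  8.7] M [-0.28  1.68  0.5 ] t 17.50
Mz 0.473 tau6 0.921 q6 1.2608 yaw 0.7136 F [-7.2 -1.4  8.7] M [-0.3   1.7   0.47] t 17.70
```

The click came at q6 ≈ 1.145: the torque peaked and has fallen 0.12 N m since, so the break-over is about 0.12 rad. One small step for margin, then I'll turn back to unload and release.

```bash
python3 -m crank '[0,0,0,0.025,0,0,0,0,0,0,0,0]' >/dev/null; python3 m.py; python3 -m crank '[0,0,0,-0.05,0,0,0,-0.05,0,0,0,-0.05,0,0,0,0]' >/dev/null; python3 m.py
```

```text
Mz 0.429 tau6 0.485 q6 1.2849 yaw 0.6896 F [-7.4 -1.4  9.3] M [-0.25  1.71  0.43] t 18.00
Mz 0.591 tau6 -0.246 q6 1.1329 yaw 0.8416 F [-7.6 -1.3  8.4] M [-0.28  1.77  0.59] t 18.40
```

```bash
python3 -m crank '[0,0,0,-0.03,0,0,0,0]' >/dev/null; python3 m.py; python3 -m crank '[0,0,-0.0003,-0.02,0,0,0,0]' >/dev/null; python3 m.py
```

```text
Mz 0.168 tau6 -0.283 q6 1.1041 yaw 0.8702 F [-7.8 -1.8  9.1] M [-0.34  1.73  0.17] t 18.60
Mz 0.061 tau6 -0.256 q6 1.0846 yaw 0.8896 F [-7.5 -0.9  6. ] M [-0.22  1.59  0.06] t 18.80
```

```bash
python3 -m crank '[-0.0003,-0.0004,0,0,0,0,0,0]'; python3 m.py; python3 -m crank '[0,0,0,0,0,0,0,0,0,0,0,0,0,0,0,0,0,0,0,0]' 0.3; python3 m.py
```

```text
t: 19.0
eef_pos: [0.5333, 0.2677, 0.1417]
tcp_rot: [0.903, 0.43, -0.0, -0.0]
ft_force: [-5.5, 0.1, 4.8]
grip_width: 0.0252
finger_force: 61.4
Mz 0.045 tau6 0.052 q6 1.0856 yaw 0.8889 F [-5.5  0.1  4.8] M [-0.24  1.08  0.04] t 19.00
t: 19.5
eef_pos: [0.5335, 0.2677, 0.141]
tcp_rot: [0.903, 0.43, -0.0, 0.0]
ft_force: [-0.2, 0.2, 0.8]
grip_width: 0.0552
finger_force: 0.0
Mz -0.003 tau6 -0.000 q6 1.0856 yaw 0.8888 F [-0.2  0.2  0.8] M [ 0.02 -0.06 -0.  ] t 19.50
```

Released with no contact. I'll open fully, rise clear and check.

```bash
python3 -m crank '[0,0,-0.005,0,0,0,-0.015,0,0,0,-0.02,0,0,0,-0.03,0,0,0,-0.03,0,0,0,-0.03,0,-0.03,0,0,0,-0.05,0,0,0,-0.05,0,0,0,0,0,0,0,0,0,0,0]' 0.6
python3 - <<'E'
from h import *
b=viewer.capture("wrist");a=viewer.capture("scene")
for c in("wrist","scene"):
    for r in spotter.spot_in("driver_grip",c)[:2]: print(c,r)
c1=cv2.resize(a[100:220,300:400],(400,480));c2=cv2.resize(b,(400,250));c2=np.vstack([c2,np.zeros((230,400,3),np.uint8)])
cv2.imwrite("pics/end.png",np.hstack([c1,c2]))
E
```

```text
t: 20.6
eef_pos: [0.4516, 0.1664, 0.2728]
tcp_rot: [0.903, 0.429, 0.001, 0.0]
ft_force: [0.6, 0.8, -0.2]
grip_width: 0.068
finger_force: 0.0
wrist {'xyz': [0.5265, 0.2632, 0.1502], 'score': 0.86}
wrist {'xyz': [0.5184, -0.0043, 0.0426], 'score': 0.47}
scene {'xyz': [0.5376, 0.263, 0.1452], 'score': 0.92}
```

View pics/end.png

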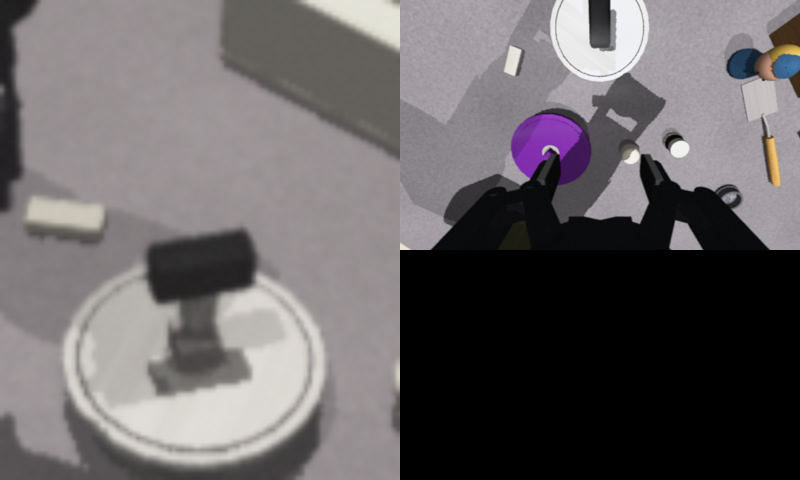

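The driver stands upright on the screw at scene crop (200,300), and the jar, bust and figurine look undisturbed. Handing in.

```bash
python3 -c "
from plant import arm
print(arm.sign_off())"
```

```text
the job is handed in; nothing more can be done
None
```

The job is handed in: the screw is tightened to the click, turning stopped at about 0.15 rad of break-over by the torque drop (the limit is 0.34), and the driver is released and standing upright on the screw; hand-in returned no verdict.

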